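# Snap port covers into a sandwich panel

## Task

First throw the jig's clamp lever into its marked notch, then set every port cover that is on the bench into a port of the white panel (any port, one each) and press each one squarely home with the seating tool until it clicks and its flange sits flush; the gripper itself must not push a cover home. Next stand the tool upright back on its cork mat, press the tester's button fully down and let it come up again. Last, swing the clamp lever all the way back to its open end on the robot's side, and leave the tin, the drill index and the screwdriver where they are.

Things in the scene. Friction and masses are not known exactly. Their poses are not given: they have to be found in the camera images.
- cover_a_mid (a point): a round snap-in port cover, metal plug and grey plastic head, 62 mm tall, 120 g (may be absent; all alike). Point on its axis at half height; z = axis, up. From its foot: cone 37 to 49 mm diameter over 9 mm, grooved plug 49 mm diameter up to 26 mm, flange 70 mm diameter from 26 to 32 mm, flat-topped hub 30 mm diameter from 32 to 62 mm (grip here). Stands plug down on the bench at first
- cover_b_mid (a point): a round snap-in port cover, metal plug and grey plastic head, 62 mm tall, 120 g (may be absent; all alike). Point on its axis at half height; z = axis, up. From its foot: cone 37 to 49 mm diameter over 9 mm, grooved plug 49 mm diameter up to 26 mm, flange 70 mm diameter from 26 to 32 mm, flat-topped hub 30 mm diameter from 32 to 62 mm (grip here). Stands plug down on the bench at first
- cover_c_mid (a point): a round snap-in port cover, metal plug and grey plastic head, 62 mm tall, 120 g (may be absent; all alike). Point on its axis at half height; z = axis, up. From its foot: cone 37 to 49 mm diameter over 9 mm, grooved plug 49 mm diameter up to 26 mm, flange 70 mm diameter from 26 to 32 mm, flat-topped hub 30 mm diameter from 32 to 62 mm (grip here). Stands plug down on the bench at first
- port0 (a point): centre of the right-hand (-y) port, level with the panel's top face, 42 mm above the bench; z up, y along the row of ports (105 mm apart). Round hole 52 mm wide, 34 mm deep, spring catches inside. A cover set in loosely stays up with its half-height point about 19 mm above here; about 10 N straight down clicks it home: flange on the panel, half-height point 5 mm above here
- port1 (a point): centre of the middle port, level with the panel's top face, 42 mm above the bench; z up, y along the row of ports (105 mm apart). Round hole 52 mm wide, 34 mm deep, spring catches inside. A cover set in loosely stays up with its half-height point about 19 mm above here; about 10 N straight down clicks it home: flange on the panel, half-height point 5 mm above here
- port2 (a point): centre of the left-hand (+y, nearest the lever) port, level with the panel's top face, 42 mm above the bench; z up, y along the row of ports (105 mm apart). Round hole 52 mm wide, 34 mm deep, spring catches inside. A cover set in loosely stays up with its half-height point about 19 mm above here; about 10 N straight down clicks it home: flange on the panel, half-height point 5 mm above here
- seater_mid (a point): the seating tool, an aluminium mushroom standing on its head: flat round press foot 58 mm diameter and 14 mm thick at the bottom, round handle 30 mm diameter above it, total height 115 mm, 350 g. Point on its axis at half height, 57.5 mm above the foot's flat face; z = its axis, up. Grip it by the handle
- mat_top (a point): centre of the top face of the round brown cork tool mat, 110 mm diameter, 6 mm thick, fixed to the bench; the tool stands on it at the start
- clamp_lever (a joint): angle of the clamp lever, rad: 0 to 1.6, growing clockwise seen from above; at 0, its open end stop, the knob is on the robot's side; it first swings outwards (+y). The marked notch, between two steel pins with a raised white bar pointing out from it, is at 1.10, short of the far stop at 1.6. The lever turns stiffly (2 to 3 N at the knob) and stays where it is left
- lever_knob (a point): centre of the lever's upright round black knob, 26 mm diameter, 42 mm tall (21 mm up and down from here), on the end of a horizontal 100 mm steel arm whose upper face is 15 mm below this point; gripped from above
- lever_pivot (a point): point on the lever's vertical pivot axis at the height of the knob's centre; the knob goes round it at 100 mm radius
- lever_notch (a point): where the knob's centre stands when the lever is in the marked notch
- test_button (a joint): travel of the tester's push button in m: 0 up, 0.006 fully down; a spring that takes 5 N at full travel returns it
- test_button_top (a point): centre of the top face of the button, a round white push 36 mm diameter, standing 6 mm over its black bezel, on the grey tester box (100 x 100 mm, 55 mm tall); pressed straight down
- tester: the grey tester box, 100 x 100 x 55 mm, fixed; origin under its centre, z up
- tin: bystander: blue tin 66 mm diameter, 110 mm tall; origin at the centre of its underside; leave alone
- drill_index: bystander: dark block 60 x 140 x 30 mm with drill bits standing in it; origin under its centre, long side along its y; leave alone
- driver: bystander: screwdriver with a black handle, 200 mm long, lying along its x; origin under its middle; leave alone
Things that resemble listed ones, but are neither listed nor needed, are in the scene too. Leave any turquoise look-alike of the part that bears cover_a_mid alone. What is shaped like the part that bears cover_b_mid but turquoise is not meant.

How it is judged (in metres and radians):
On the way, in this order (a step that is already met when the one before it is completed fails the run):
1. the clamp lever rests in the marked notch (value of joint clamp_lever between 1 and 1.2 rad), for 0.3 s.
2. every cover present is clicked home in a port (((horizontal distance between cover_a_mid and port0 below 0.004 m and z of cover_a_mid in the frame of port0 between 0.002 and 0.0075 m) or (horizontal distance between cover_a_mid and port1 below 0.004 m and z of cover_a_mid in the frame of port1 between 0.002 and 0.0075 m) or (horizontal distance between cover_a_mid and port2 below 0.004 m and z of cover_a_mid in the frame of port2 between 0.002 and 0.0075 m)) and angle between each of cover_a_mid, cover_b_mid, cover_c_mid's own z axis and vertical below 0.1 rad and ((horizontal distance between cover_b_mid and port0 below 0.004 m and z of cover_b_mid in the frame of port0 between 0.002 and 0.0075 m) or (horizontal distance between cover_b_mid and port1 below 0.004 m and z of cover_b_mid in the frame of port1 between 0.002 and 0.0075 m) or (horizontal distance between cover_b_mid and port2 below 0.004 m and z of cover_b_mid in the frame of port2 between 0.002 and 0.0075 m)) and ((horizontal distance between cover_c_mid and port0 below 0.004 m and z of cover_c_mid in the frame of port0 between 0.002 and 0.0075 m) or (horizontal distance between cover_c_mid and port1 below 0.004 m and z of cover_c_mid in the frame of port1 between 0.002 and 0.0075 m) or (horizontal distance between cover_c_mid and port2 below 0.004 m and z of cover_c_mid in the frame of port2 between 0.002 and 0.0075 m))), for 0.2 s.
3. the seating tool stands upright on its mat, let go (horizontal distance between seater_mid and mat_top below 0.03 m and angle between seater_mid's own z axis and vertical below 0.1 rad and z of seater_mid in the frame of mat_top below 0.062 m and contact force between the fingers and seater below 0.2 N), for 0.2 s.
4. the tester's button is fully down (value of joint test_button above 0.0048 m), for 0.05 s.
5. the button has come up again (value of joint test_button below 0.001 m), for 0.1 s.
6. the clamp lever is swung back to its open end (value of joint clamp_lever below 0.2 rad), for 0.2 s.
At the end, for the whole second after the job is handed in: The lever is back at its open end (below 0.2 rad); every cover present is home in a port (centred within 4 mm, flange within 2.5 mm of the panel, tilt under 0.1 rad); the tool stands upright (under 0.1 rad) within 30 mm of its mat's centre, released; the button is up (under 1 mm); all at rest (all of step 2 and all of step 3 and value of joint clamp_lever below 0.2 rad and value of joint test_button below 0.001 m and linear speed of each of seater, cover_a, cover_b, cover_c below 0.02 m/s); the robot touches nothing.
It fails at once if a cover is pushed home by the gripper or arm itself instead of the tool ((((horizontal distance between cover_a_mid and port0 below 0.008 m and z of cover_a_mid in the frame of port0 between 0.0085 and 0.013 m) or (horizontal distance between cover_a_mid and port1 below 0.008 m and z of cover_a_mid in the frame of port1 between 0.0085 and 0.013 m) or (horizontal distance between cover_a_mid and port2 below 0.008 m and z of cover_a_mid in the frame of port2 between 0.0085 and 0.013 m)) and contact force between any of the fingers, the arm and cover_a above 1 N) or (((horizontal distance between cover_b_mid and port0 below 0.008 m and z of cover_b_mid in the frame of port0 between 0.0085 and 0.013 m) or (horizontal distance between cover_b_mid and port1 below 0.008 m and z of cover_b_mid in the frame of port1 between 0.0085 and 0.013 m) or (horizontal distance between cover_b_mid and port2 below 0.008 m and z of cover_b_mid in the frame of port2 between 0.0085 and 0.013 m)) and contact force between any of the fingers, the arm and cover_b above 1 N) or (((horizontal distance between cover_c_mid and port0 below 0.008 m and z of cover_c_mid in the frame of port0 between 0.0085 and 0.013 m) or (horizontal distance between cover_c_mid and port1 below 0.008 m and z of cover_c_mid in the frame of port1 between 0.0085 and 0.013 m) or (horizontal distance between cover_c_mid and port2 below 0.008 m and z of cover_c_mid in the frame of port2 between 0.0085 and 0.013 m)) and contact force between any of the fingers, the arm and cover_c above 1 N)).
It fails at once if the tool is pressed askew (over 0.2 rad) on a cover with more than 4 N (angle between seater_mid's own z axis and vertical above 0.2 rad and (contact force between seater and cover_a above 4 N or contact force between seater and cover_b above 4 N or contact force between seater and cover_c above 4 N)).
It fails at once if a bystander is moved more than 30 mm (distance of any of tin, drill_index, driver from where it was at the start of the episode above 0.03 m).
Of cover_a, cover_b, cover_c only 2 to 3 are there at a start; the rules pass over those that are not, and their reading is None.
At some moment in a run one of cover_a, cover_b, cover_c may be knocked a few centimetres aside while the robot is not near it.
It also fails if it takes over 200 s, if anything falls off the work surface, if the arm or the gripper's body presses on something with over 40 N, if the wrist force passes 120 N, or if a joint passes its speed limit or range.

## Robot

A 6-joint arm with a two-finger parallel gripper is mounted at the origin on the work surface. World frame = base frame: x ahead of the robot, y to its left, z up, the work surface at z = 0. Lengths are in mm, angles in rad, forces in N, time in s.
With the tool pointing down it reaches from about 275 to 825 mm from the base axis. Payload 5.2 kg.
Tool frame: the origin (TCP) lies at the very end of the fingers, on their centre line; the grasp point (between the pads) lies 19 mm behind it; z points along the fingers, y is the line along which they close (so a half turn about z gives the same grasp; the last joint's range is limited). The gripper opens to 93 mm and grips with 3 to 60 N. Pads are 15 mm wide; open, the fingers measure 128 mm over their backs; the gripper's body (75 mm by 188 mm) begins 65 mm behind the grasp point.
Start: joints at [1.132, 0.259, 1.535, -0, 1.348, -0.203], TCP at [128.469, 534.79, 183.753] pointing down, gripper open.
Joint ranges: [-3.14, 3.14], [-0.91, 2.08], [0.19, 2.58], [-1.22, 4.36], [0.22, 2.71], [-3.12, 3.12]. Speed limits (rad/s): [2.57, 2.57, 3.14, 3.14, 3.14, 3.14].

## Interface

Orientations are given as [roll, pitch, yaw] about the fixed x, y, z axes, in that order (R = Rz(yaw) Ry(pitch) Rx(roll)).
In Python, from bench import robot gives the robot as it stands. The module is installed in compiled form; this text tells all that it offers. Calls block until the motion is done:
- robot.move_ptp(position, orientation): joint-space move of the TCP to a pose.
- robot.move_linear(position, ori=None, speed=150, f_stop=None): straight line of the TCP; ori=None keeps the orientation; speed is the mean speed in mm/s. With f_stop (N) it stops when the force on the tool has changed by that much, and returns True; else False.
- robot.move_j(angles): joint-space move.
- robot.move_gripper(opening): opening from 0.0 (shut) to 1.0 (fully open); the grip force is fixed at half the most; returns when the fingers have stopped.
- robot.sleep(seconds).
- robot.inverse_kinematics(position, orientation): joint angles nearest the present ones, or None.
- robot.get_image(name): name is "side" or "top"; returns a dict with "img" (400x640x3 uint8, blue, green, red), "fovy" (degrees; the focal length in pixels is half the picture's height over the tangent of half this angle, whatever the lens; pixels are square), "cx", "cy" (the principal point, pixels), "eye" and "orientation" of the camera in the world. Camera axes: x right, y down, z forward; pixel columns grow to the right and rows downward; lengths in mm; the calibration is good to about 2 mm. A picture is of the moment at which its call begins. There is no depth.
A pose or a line that the arm cannot do raises robot.MotionError and nothing moves.
- robot.hand_in(): hands the job in; it is judged then, once.
Readings, each from a call of its own:
- robot.current_t(): time.
- robot.current_qpos(): joint angles.
- robot.current_joint_vel(): joint speeds.
- robot.current_joint_efforts(): joint torques, N m.
- robot.current_tcp_pos(): TCP position.
- robot.current_eef_rot(): TCP orientation.
- robot.current_contact_force(): force on the tool from outside, world axes, zero at the start.
- robot.current_ft_torque(): the same for the moment, N m.
- robot.current_gripper_width(): opening from 0.0 (shut) to 1.0 (fully open).
- robot.current_finger_force(): force on a finger pad.
Only numpy, scipy, OpenCV 4.12 (cv2) and the standard library are available. Lean on these libraries where they do the work, as an engineer would, in place of code of your own. Each camera call takes 0.05 s, during which the arm holds its last target. There are 200 camera calls.

## Working session

There is one attempt and no reset: what is moved stays moved. The work goes in short steps, each a Python script; the robot and the scene stay as the last script left them, time stands still between calls to the robot, and variables do not carry over. Pictures are saved under pics/ and viewed, at most 14 in all, crops included, and the job is handed in when it is done.

```bash
mkdir -p pics; cat > h.py <<'E'
import numpy as np, cv2
from scipy.spatial.transform import Rotation as R
from bench import robot
def cam(n):
    d=robot.get_image(n); d['f']=200/np.tan(np.radians(d['fovy'])/2)
    o=np.array(d['orientation'],float)
    d['R']=o if o.shape==(3,3) else R.from_euler('xyz',o).as_matrix()
    d['eye']=np.array(d['eye'],float); return d
def ray(d,u,v):
    return d['R']@np.array([(u-d['cx'])/d['f'],(v-d['cy'])/d['f'],1.])
def onz(d,u,v,z):
    r=ray(d,u,v); return d['eye']+r*(z-d['eye'][2])/r[2]
def proj(d,p):
    q=d['R'].T@(np.array(p,float)-d['eye']); return q[:2]/q[2]*d['f']+[d['cx'],d['cy']]
E
python3 - <<'E'
from h import *
for n in('top','side'):
    d=cam(n); cv2.imwrite(f'pics/{n}0.png',d['img']); print(n,d['eye'],d['orientation'],d['f'],d['cx'],d['cy'],d['img'].shape)
    print(onz(d,320,200,0))
print(robot.current_tcp_pos(),robot.current_eef_rot(),robot.current_t())
E
```

```text
top [ 418.12876988   51.80900565 1155.85245172] [-3.02246000e+00 -5.94652777e-04 -1.55006827e+00] 394.7982833556276 318.61057980836006 194.4140251986474 (400, 640, 3)
[539.99646931  49.55715788   0.        ]
side [-127.42890344 -693.01445189 1085.27924383] [-2.34620298e+00 -2.82650130e-04 -7.31676644e-01] 442.98768805142225 318.379611022964 196.93129790124374 (400, 640, 3)
[606.54267235 115.4913382    0.        ]
[128.24054642 534.28392977 183.0089158 ] [-3.13998491e+00 -3.00874750e-04  2.90579901e+00] 0.1
```

View pics/top0.png

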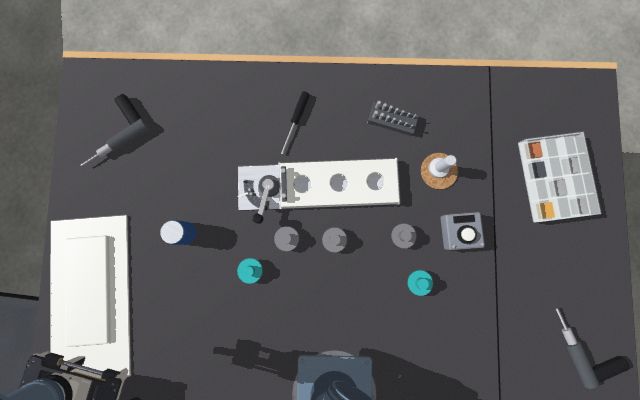

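View pics/side0.png

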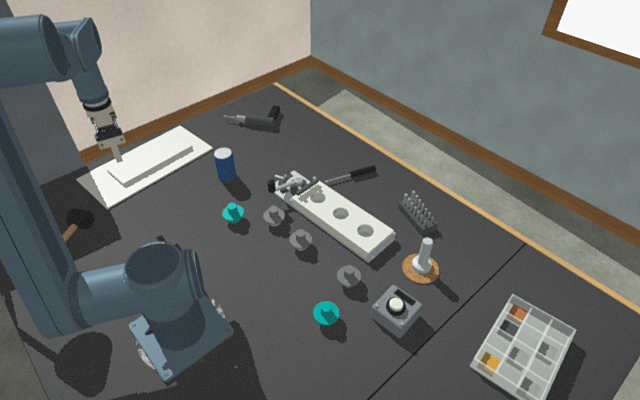

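Top view: three grey covers at (286,238), (335,239) and (404,235). The turquoise look-alikes to leave are at (250,270) and (421,283). Ports are near (302,183), (339,182) and (375,181). The lever pivot is at (267,185) with its knob at (258,218), the tool at (440,170), and the button at (468,234). The grey ones match the description, so I'll check them in close crops.

```bash
python3 - <<'E'
import cv2
a=cv2.imread('pics/top0.png')[145:295,225:495]; b=cv2.imread('pics/side0.png')[160:335,210:450]
cv2.imwrite('pics/c1.png',cv2.resize(a,None,fx=2.9,fy=2.9,interpolation=cv2.INTER_CUBIC))
cv2.imwrite('pics/c2.png',cv2.resize(b,None,fx=3.3,fy=3.3,interpolation=cv2.INTER_CUBIC))
E
```

```text
(no output)
```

View pics/c1.png

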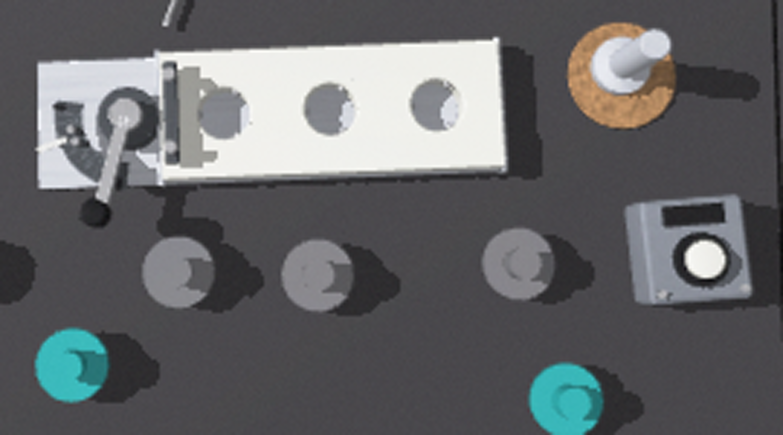

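View pics/c2.png

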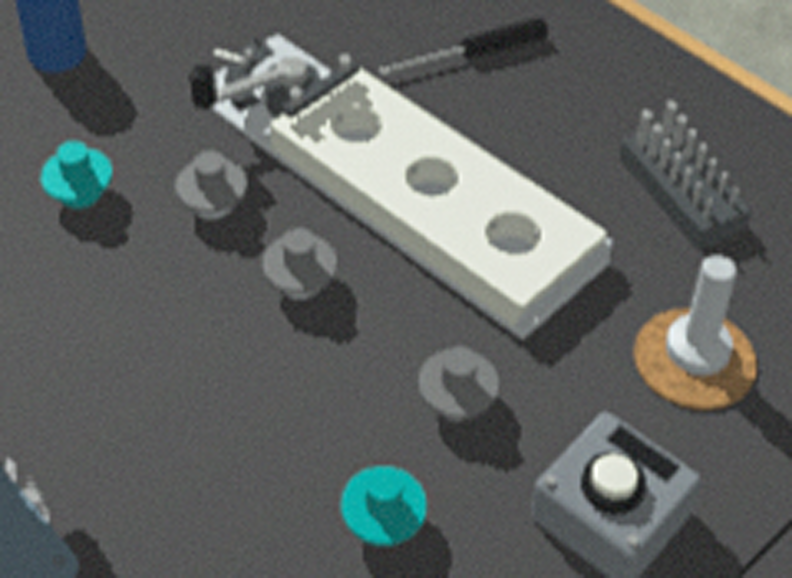

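Confirmed: three grey covers with light shadows, and two turquoise ones that are not wanted. Next I measure.

```bash
cat >> h.py <<'E'
def blob(d,u,v,r,lo,hi,sat=255):
    """hull-ellipse centre of the grey-level blob at (u,v)"""
    u,v=int(u),int(v); c=cv2.resize(d['img'][v-r:v+r+1,u-r:u+r+1],None,fx=6,fy=6,interpolation=cv2.INTER_CUBIC)
    g=cv2.cvtColor(c,cv2.COLOR_BGR2GRAY); s=c.max(2).astype(int)-c.min(2)
    m=((g>=lo)&(g<=hi)&(s<=sat)).astype(np.uint8)
    m=cv2.morphologyEx(m,cv2.MORPH_OPEN,np.ones((7,7)))
    cs,_=cv2.findContours(m,cv2.RETR_EXTERNAL,cv2.CHAIN_APPROX_NONE)
    k=min(cs,key=lambda q:-cv2.contourArea(q))
    e=cv2.fitEllipse(cv2.convexHull(k))
    return (e[0][0]+.5)/6-.5+u-r,(e[0][1]+.5)/6-.5+v-r,e[1][0]/6,e[1][1]/6
def tri(obs):
    A=np.zeros((3,3));b=np.zeros(3)
    for d,u,v in obs:
        r=ray(d,u,v);r/=np.linalg.norm(r);P=np.eye(3)-np.outer(r,r);A+=P;b+=P@d['eye']
    p=np.linalg.solve(A,b); return p,[np.linalg.norm((np.eye(3)-np.outer(r,r))@(p-d['eye'])) for d,r in [(d,ray(d,u,v)/np.linalg.norm(ray(d,u,v))) for d,u,v in obs]]
E
python3 - <<'E'
from h import *
np.set_printoptions(precision=1,suppress=True)
t=cam('top');s=cam('side')
print('t gray', [int(t['img'][v,u].mean()) for u,v in((281,243),(330,245),(398,238),(300,215))])
print('s gray', [int(s['img'][v,u].mean()) for u,v in((267,216),(294,243),(342,281),(250,250))])
print('holes', [int(t['img'][v,u].mean()) for u,v in((339,182),(320,182))],'btn',t['img'][234,468],t['img'][234,458])
tc=[(286,238),(335,239),(404,235)];sc=[(274,216),(300.5,240),(349,276)]
for a,b in zip(tc,sc):
    A=blob(t,*a,17,85,200,30);B=blob(s,*b,18,85,200,30)
    print('cover',np.array(A),np.array(B),onz(t,*A[:2],32),onz(s,*B[:2],32),tri([(t,*A[:2]),(s,*B[:2])]))
for a,b in zip([(302,183),(339,182),(375,181)],[(318,197),(341,213),(366,231)]):
    A=blob(t,*a,13,0,195,60);B=blob(s,*b,13,0,185,60)
    print('hole',np.array(A),np.array(B),onz(t,*A[:2],42),onz(s,*B[:2],42))
A=blob(t,468,234,12,190,255,60);B=blob(s,396,305,13,190,255,60)
print('btn',np.array(A),np.array(B),onz(t,*A[:2],61),onz(s,*B[:2],61),tri([(t,*A[:2]),(s,*B[:2])]))
print('knob',tri([(t,257.8,218.1),(s,271.5,186)]))
print('pivot',tri([(t,225+125/2.9,145+112/2.9),(s,210+290/3.3,160+68/3.3)]))
print('tooltop',tri([(t,225+654/2.9,145+43/2.9),(s,210+718/3.3,160+267/3.3)]))
for d,(a,b) in((t,(439,171)),(s,(421,267))):
    c=d['img'].astype(int);m=((c[:,:,2]-c[:,:,0]>35)).astype(np.uint8);w=np.zeros_like(m);w[b-35:b+35,a-35:a+35]=1;m=cv2.morphologyEx(m*w,cv2.MORPH_OPEN,np.ones((2,2)));q=np.argwhere(m)[:,::-1].astype(np.int32)
    e=cv2.fitEllipse(cv2.convexHull(q));print('mat',e,onz(d,*e[0],6))
E
```

```text
t gray [139, 138, 136, 75]
s gray [137, 130, 128, 93]
holes [133, 238] btn [235 239 239] [45 43 40]
cover [285.7 238.5  25.1  25.5] [263.7 215.3  38.3  47.1] [425.2 144.5  32. ] [400.9 161.6  32. ] (array([413. , 152.9,  31.9]), [np.float64(14.859599682641573), np.float64(14.859599682641443)])
cover [333.7 239.4  24.9  25.9] [299.9 240.8  38.5  46.4] [425.5   8.6  32. ] [418.9   0.5  32. ] (array([425.4,   8.3,  19.9]), [np.float64(0.2693060972570631), np.float64(0.26930609725720384)])
cover [403.1 235.4  24.9  25.8] [341.3 275.5  39.2  60.6] [ 440.8 -187.7   32. ] [ 424.2 -177.8   32. ] (array([ 433.1, -182.1,   30.9]), [np.float64(9.52259817677998), np.float64(9.522598176779912)])
hole [288.7 183.   27.1  42.8] [311.5 193.6  21.6  28.3] [582.5 139.9  42. ] [577.4 126.4  42. ]
hole [337.8 182.   17.3  18.5] [340.3 213.1  11.7  16. ] [588.1  -0.2  42. ] [586.7  -4.6  42. ]
hole [374.8 180.7  17.7  18.5] [364.9 230.3  12.7  16.8] [ 594.2 -105.6   42. ] [ 592.6 -109.3   42. ]
btn [467.7 233.9  12.4  13.4] [395.8 303.   10.9  13.5] [ 447.9 -359.8   61. ] [ 455.1 -352.3   61. ] (array([ 448. , -355.8,   72.6]), [np.float64(0.5828979832231711), np.float64(0.5828979832232336)])
knob (array([479.5, 218.5,  74.1]), [np.float64(0.8930895443574745), np.float64(0.8930895443574616)])
pivot (array([577.5, 197.2,  53.4]), [np.float64(0.3366919076490833), np.float64(0.33669190764914847)])
tooltop (array([ 643.3, -297.6,  117.6]), [np.float64(0.39661253040241695), np.float64(0.3966125304023988)])
mat ((439.7222900390625, 171.67787170410156), (35.81557083129883, 37.60268020629883), 126.32977294921875) [ 630.8 -302.3    6. ]
mat ((421.168701171875, 269.231201171875), (29.587413787841797, 37.734619140625), 108.8361587524414) [ 630.8 -308.1    6. ]
```

```bash
python3 - <<'E'
from h import *
np.set_printoptions(precision=1,suppress=True)
t=cam('top');s=cam('side')
tc=[(286,238),(335,239),(404,235)];sc=[(274,216),(300.5,240),(349,276)]
for a,b in zip(tc,sc):
    A=blob(t,*a,17,100,200,30);B=blob(s,*b,16,113,200,30)
    print('cover',np.array(A),np.array(B),onz(t,*A[:2],32),onz(s,*B[:2],32),tri([(t,*A[:2]),(s,*B[:2])]))
for d,L in((t,[(339,182),(375,181)]),(s,[(341,213),(366,231)])):
  for a in L:
    for hi in (195,210,220,228): 
        A=blob(d,*a,13,0,hi,60); print('hole',hi,np.array(A),onz(d,*A[:2],42))
# panel top-face outline in both views
for d,z in((t,42),(s,42)):
    g=cv2.cvtColor(d['img'],cv2.COLOR_BGR2GRAY);m=((g>205)*255).astype(np.uint8)
    cs,_=cv2.findContours(m,cv2.RETR_EXTERNAL,cv2.CHAIN_APPROX_NONE)
    c0=(339,195) if d is t else (353,223)
    for c in cs:
        if cv2.contourArea(c)>500 and cv2.pointPolygonTest(c,(float(c0[0]),float(c0[1])),True)>-3:
            r=cv2.approxPolyDP(c,4,True)[:,0]; print('panel',[(tuple(p),onz(d,*p,z)[:2]) for p in r])
E
```

```text
cover [285.9 238.4  24.7  24.8] [273.3 214.5  17.7  21. ] [425.3 144.   32. ] [426.5 143.7  32. ] (array([425.8, 143.6,  32.6]), [np.float64(0.5729236448771959), np.float64(0.5729236448772906)])
cover [333.9 239.4  24.6  25.1] [300.3 238.4  18.5  22.1] [425.4   8.1  32. ] [426.3   7.3  32. ] (array([425.8,   7.7,  31.9]), [np.float64(0.5957020848509083), np.float64(0.5957020848508462)])
cover [403.2 235.5  24.4  25.2] [348.4 275.   20.3  23.8] [ 440.5 -188.1   32. ] [ 440.5 -190.5   32. ] (array([ 441.1, -189. ,   29.7]), [np.float64(0.6931893345714297), np.float64(0.6931893345714332)])
hole 195 [337.9 182.   17.4  18.5] [588.1  -0.3  42. ]
hole 210 [338.  182.1  18.   19. ] [587.9  -0.6  42. ]
hole 220 [338.  182.1  18.2  19.3] [587.9  -0.6  42. ]
hole 228 [338.  182.   18.6  19.7] [588.1  -0.6  42. ]
hole 195 [374.8 180.7  17.6  18.5] [ 594.2 -105.6   42. ]
hole 210 [374.8 180.7  18.   18.9] [ 594.2 -105.6   42. ]
hole 220 [374.8 180.7  18.3  19.3] [ 594.2 -105.5   42. ]
hole 228 [374.7 180.6  18.5  19.6] [ 594.3 -105.3   42. ]
hole 195 [340.3 213.1  12.   16.3] [586.7  -4.5  42. ]
[... 1483 characters left out ...]
)), ((np.int32(279), np.int32(201)), array([530.3, 165.8])), ((np.int32(272), np.int32(197)), array([541.3, 186.1])), ((np.int32(280), np.int32(208)), array([510.5, 162.3])), ((np.int32(398), np.int32(201)), array([ 537.3, -171.6]))]
panel [((np.int32(293), np.int32(196)), array([523.2, 159.2])), ((np.int32(367), np.int32(251)), array([ 537.8, -170.4])), ((np.int32(392), np.int32(231)), array([ 653.4, -167.7])), ((np.int32(319), np.int32(181)), array([638.6, 156.4])), ((np.int32(326), np.int32(197)), array([602.8,  81.3])), ((np.int32(322), np.int32(203)), array([573.6,  69.3])), ((np.int32(309), np.int32(197)), array([560.2, 119.5])), ((np.int32(304), np.int32(203)), array([529.2, 109.2]))]
```

All three covers are present and both views agree on them. I start with the lever: grip the knob across its swing, find the open stop by feel, then swing 1.10 rad.

```bash
cat >> h.py <<'E'
def P(): return np.array(robot.current_tcp_pos())
def F(): return np.array(robot.current_contact_force())
E
python3 - <<'E'
from h import *
np.set_printoptions(precision=2,suppress=True)
piv=np.array([577.5,197.2]);k=np.array([479.5,218.5])
phi=np.arctan2(*(k-piv)[::-1]);print('phi',phi)
robot.move_gripper(0.75)
robot.move_ptp([*k,150],[np.pi,0,phi]); 
print(robot.move_linear([*k,66],speed=60,f_stop=5),P(),F())
robot.move_gripper(0.0);print('w',robot.current_gripper_width(),robot.current_finger_force(),F(),P())
# towards the open stop (phi grows)
f0=F()
for i in range(1,12):
    a=phi+0.03*i;p=piv+100.3*np.array([np.cos(a),np.sin(a)])
    st=robot.move_linear([*p,P()[2]],[np.pi,0,a],speed=40,f_stop=12)
    print(i,st,np.arctan2(*(P()[:2]-piv)[::-1]),F(),P())
    if st: break
t=cam('top');cv2.imwrite('pics/t1.png',cv2.resize(t['img'][140:260,210:330],None,fx=5,fy=5,interpolation=cv2.INTER_CUBIC))
E
```

```text
phi 2.9275743339318985
False [479.85 218.58  66.41] [-0.19 -0.31  0.51]
w 0.003108822983219823 0.0 [ 0.17 -0.39 -0.22] [479.52 218.5   66.02]
1 False 2.9583204763894964 [ 0.63 -0.09 -0.55] [478.89 215.48  66.03]
2 False 2.9876250428975806 [0.39 0.8  0.2 ] [478.44 212.57  66.06]
3 False 3.0171531133055027 [ 0.06 -0.23 -0.43] [478.01 209.64  66.08]
4 False 3.047149967082371 [ 0.78 -0.88  0.74] [477.64 206.66  66.07]
5 False 3.07712878146949 [ 0.5   0.27 -0.36] [477.42 203.66  66.08]
6 False 3.1073288073491874 [-0.26 -0.67 -0.37] [477.3  200.63  66.1 ]
7 False 3.137144683017524 [-0.05  0.41  0.2 ] [477.25 197.65  66.14]
8 False -3.1161660272822713 [-0.65 -0.16  0.44] [477.26 194.65  66.16]
9 False -3.085923032477494 [0.15 0.82 0.1 ] [477.37 191.62  66.17]
10 False -3.056152600192208 [-0.75  0.15  0.92] [477.59 188.64  66.18]
11 False -3.0261083495777124 [-0.44 -0.02 -0.47] [477.88 185.64  66.17]
```

View pics/t1.png

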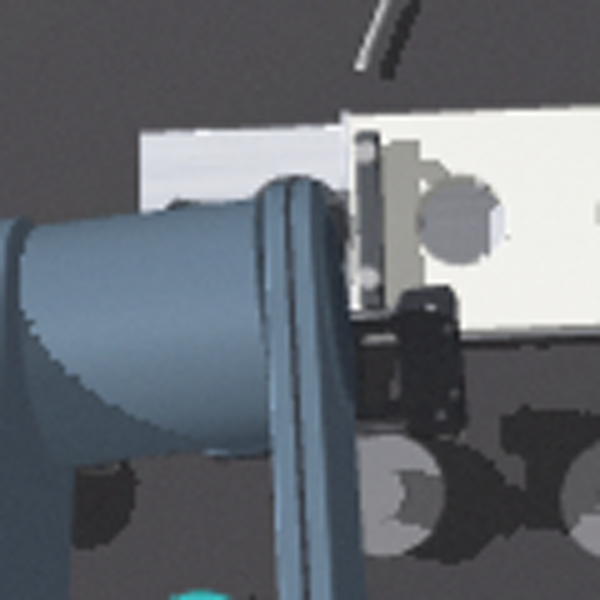

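The gripper closed on nothing, so the knob was missed. I back off and look again.

```bash
python3 - <<'E'
from h import *
np.set_printoptions(precision=1,suppress=True)
s=cam('side');a=cv2.resize(s['img'][140:240,230:330],None,fx=4,fy=4,interpolation=cv2.INTER_CUBIC)
print(proj(s,P()),P())
p=P();robot.move_linear([p[0],p[1],200],speed=150)
robot.move_ptp([300,-50,300],[np.pi,0,np.pi])
s=cam('side');b=cv2.resize(s['img'][140:240,230:330],None,fx=4,fy=4,interpolation=cv2.INTER_CUBIC)
t=cam('top');c=cv2.resize(t['img'][150:250,220:320],None,fx=4,fy=4,interpolation=cv2.INTER_CUBIC)
cv2.imwrite('pics/m2.png',np.hstack([cv2.resize(b,(400,400)),c]));cv2.imwrite('pics/m2a.png',a)
E
```

```text
[277.1 193. ] [477.9 185.7  66.2]
```

View pics/m2.png

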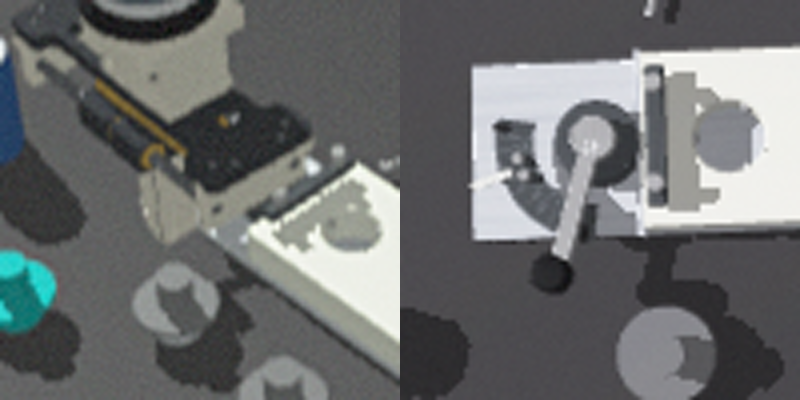

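View pics/m2a.png

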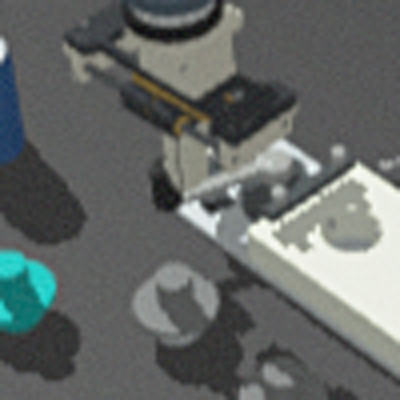

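The top view shows the lever unmoved, with its knob at (257.8,218.2). I probe the knob top with closed fingers to settle its height.

```bash
python3 - <<'E'
from h import *
np.set_printoptions(precision=1,suppress=True)
t=cam('top');s=cam('side')
print('arm end',tri([(t,260.5,212.5),(s,277.5,187.5)]))
for z in (30,45,60,75,90): print(z,onz(t,257.8,218.2,z)[:2],onz(s,271.5,186.5,z)[:2])
robot.move_gripper(0)
k=[479.8,217.5]
robot.move_ptp([*k,150],[np.pi,0,2.93])
print(robot.move_linear([*k,45],speed=30,f_stop=3),P(),F())
s=cam('side');t=cam('top')
b=cv2.resize(s['img'][140:240,230:330],None,fx=4,fy=4,interpolation=cv2.INTER_CUBIC)
c=cv2.resize(t['img'][150:250,220:320],None,fx=4,fy=4,interpolation=cv2.INTER_CUBIC)
cv2.imwrite('pics/m3.png',np.hstack([b,c]))
print(proj(s,P()),proj(t,P()))
E
```

```text
arm end (array([497.3, 212.9,  59.9]), [np.float64(2.505746436386506), np.float64(2.5057464363863726)])
30 [481.  225.9] [505.1 255.7]
45 [480.1 223.5] [496.1 242.2]
60 [479.3 221.2] [487.2 228.7]
75 [478.5 218.9] [478.2 215.2]
90 [477.6 216.6] [469.2 201.7]
True [479.8 217.6  62.3] [-0.4 -0.4  4.9]
[271.7 188.7] [259. 218.]
```

View pics/m3.png

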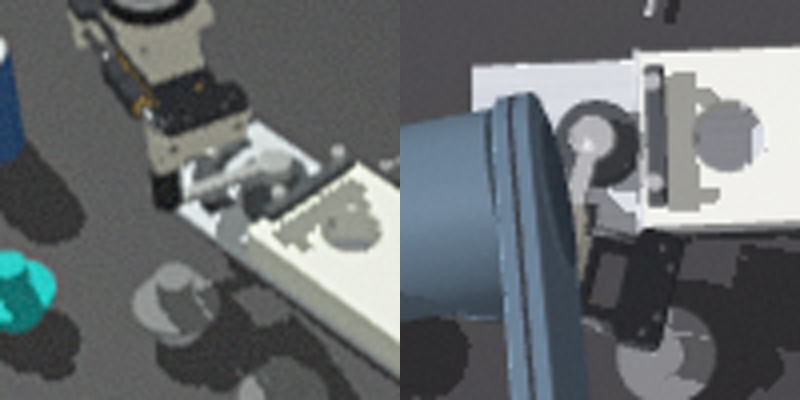

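The fingers stopped at z=62.3, with the black knob apparently in front of them. That suggests they sit on the arm inboard of the knob, so I probe the knob's outer side from −x.

```bash
python3 - <<'E'
from h import *
np.set_printoptions(precision=1,suppress=True)
p=P();robot.move_linear([p[0],p[1],140],speed=100)
o=[np.pi,0,np.pi]
robot.move_ptp([425,219,140],o)
robot.move_linear([425,219,75],speed=80)
r=robot.move_linear([475,219,75],speed=20,f_stop=1.5); print(r,P(),F())
p=P();robot.move_linear([p[0]-25,219,75],speed=60); robot.move_linear([p[0]-25,219,140])
E
```

```text
False [474.9 219.   75. ] [-0.3 -1.1 -1.4]
```

```bash
python3 - <<'E'
from h import *
np.set_printoptions(precision=1,suppress=True)
o=[np.pi,0,np.pi]
t0=cam('top')['img'];s0=cam('side')['img']
robot.move_ptp([350,76,120],o)
r=robot.move_linear([350,76,-5],speed=40,f_stop=3); print(r,P(),F())
t=cam('top');s=cam('side');print(proj(t,P()),proj(s,P()))
a=proj(t,P()).astype(int);b=proj(s,P()).astype(int)
cv2.imwrite('pics/m4.png',np.hstack([cv2.resize(d['img'][q[1]-50:q[1]+50,q[0]-50:q[0]+50],(400,400),interpolation=cv2.INTER_CUBIC) for d,q in((t,a),(s,b))]))
print(a,b)
robot.move_linear([350,76,120])
E
```

```text
False [350.1  76.   -4.9] [-0.1 -0.4 -0.3]
[309.5 265.1] [268.1 245.9]
[309 265] [268 245]
```

View pics/m4.png

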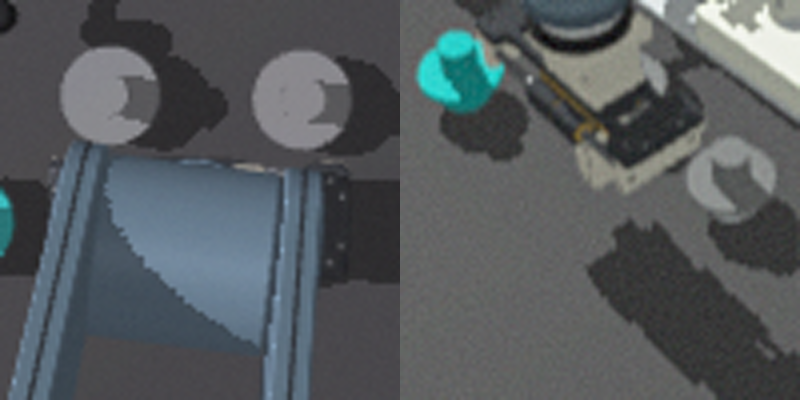

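The gripper is still clearly above the bench while the TCP reads −5, so the readings and reality disagree in z. I measure the offset by touching bare bench.

```bash
python3 - <<'E'
from h import *
np.set_printoptions(precision=2,suppress=True)
print(robot.current_qpos(),P(),robot.current_eef_rot())
for w in (0,0.7):
    robot.move_gripper(w)
    robot.move_linear([350,76,20])
    r=robot.move_linear([350,76,-60],speed=20,f_stop=3); print(w,r,P(),F(),robot.current_qpos())
    s=cam('side'); cv2.imwrite(f'pics/m5_{w}.png',cv2.resize(s['img'][195:295,218:318],(400,400)))
robot.move_linear([350,76,120])
E
```

```text
[-0.1  -0.04  2.04 -0.    1.14 -1.67] [349.31  76.05 119.3 ] [ 3.14 -0.    3.14]
0 True [349.97  76.01 -34.66] [-0.79 -0.9   8.43] [-0.1   0.24  2.24 -0.    0.66 -1.67]
0.7 True [350.    76.   -34.65] [-1.31 -0.07  7.62] [-0.1   0.24  2.24 -0.    0.66 -1.67]
```

The real fingertip is 34.5 mm above the reported TCP with the tool down. Corrected, the knob top is at 97 and its centre at about 76, which matches the cameras. From here I add that offset and retry the lever.

```bash
cat >> h.py <<'E'
DZ=-34.4
def lin(p,yaw=None,**k): return robot.move_linear([p[0],p[1],p[2]+DZ],None if yaw is None else [np.pi,0,yaw],**k)
def ptp(p,yaw): robot.move_ptp([p[0],p[1],p[2]+DZ],[np.pi,0,yaw])
def T(): return P()-[0,0,DZ]
E
python3 - <<'E'
from h import *
np.set_printoptions(precision=2,suppress=True)
piv=np.array([577.5,197.2]);k=np.array([479.0,218.3])
phi=np.arctan2(*(k-piv)[::-1]);print('phi',phi)
robot.move_gripper(0.75); ptp([*k,180],phi)
print(lin([*k,66],speed=60,f_stop=5),T(),F())
robot.move_gripper(0.0);print('w',robot.current_gripper_width(),robot.current_finger_force(),F(),T())
for i in range(1,14):
    a=phi+0.03*i;p=piv+100.3*np.array([np.cos(a),np.sin(a)])
    st=lin([*p,66],a,speed=40,f_stop=12)
    print(i,st,np.arctan2(*(P()[:2]-piv)[::-1])%6.283,F(),T(),robot.current_gripper_width())
    if st: break
E
```

```text
phi 2.9305686540700484
False [479.25 218.37  66.28] [-0.32  0.03 -0.28]
w 0.26971337463399014 30.00014752149582 [-0.45  1.19 -0.02] [478.92 218.5   66.  ]
1 False 2.9616389717453666 [-2.78  1.33  2.33] [478.28 215.25  65.96] 0.2722829499217887
2 False 2.9920373294180984 [-4.04  1.72  2.8 ] [477.77 212.23  65.98] 0.27711531819380003
3 False 3.0217119861149544 [-4.86  0.84  4.78] [477.35 209.26  65.95] 0.27057279367881276
4 False 3.0514785896853556 [-5.3   1.42  3.72] [477.04 206.28  65.97] 0.27411431453409085
5 False 3.0599850514993796 [-4.   10.32  1.3 ] [477.07 205.41  65.99] 0.2719749439162139
6 False 3.058761028103049 [-1.62 22.99 -3.3 ] [477.58 205.5   65.96] 0.275383969014265
7 False 3.0573507729354326 [-1.24 35.56 -7.12] [478.04 205.6   65.95] 0.27421334180433377
8 False 3.0560002594627633 [ -0.35  47.41 -10.36] [478.46 205.7   65.92] 0.27431159289259943
9 False 3.056212413407513 [  1.28  60.32 -14.06] [478.93 205.64  65.92] 0.28151692080949575
10 False 3.084201975236784 [  3.51  60.5  -14.62] [479.52 202.83  65.84] 0.3461451228170787
11 False 3.1137474570524692 [  4.79  61.06 -16.47] [480.38 199.91  65.83] 0.4064978851956289
12 False 3.1433185576602636 [  6.85  62.23 -17.85] [481.4  197.02  65.83] 0.47754898391480527
13 False 3.1733152900700494 [  9.4   62.52 -20.66] [482.57 194.17  65.78] 0.538316187345725
```

The open stop is at φ≈3.058, so the notch is at φ≈1.958 (the bar reads 1.98). I regrip and swing there.

```bash
python3 - <<'E'
from h import *
np.set_printoptions(precision=2,suppress=True)
piv=np.array([577.5,197.2])
c=lambda a:[*(piv+100*np.array([np.cos(a),np.sin(a)])),66]
lin(c(3.05),3.05,speed=30);robot.move_gripper(0.7);robot.move_gripper(0.0)
print('w',robot.current_gripper_width(),F(),T())
for a in np.linspace(3.0,1.958,12):
    lin(c(a),a,speed=50); 
    print(round(a,3),np.arctan2(*(P()[:2]-piv)[::-1]),F(),robot.current_gripper_width())
robot.move_gripper(0.75);p=T();lin([p[0],p[1],180]);ptp([350,-50,330],np.pi)
t=cam('top');s=cam('side');cv2.imwrite('pics/m6.png',np.hstack([cv2.resize(d['img'][q[1]-40:q[1]+40,q[0]-40:q[0]+40],(400,400),interpolation=cv2.INTER_CUBIC) for d,q in((t,(262,190)),(s,(290,190)))]))
print(robot.current_t())
E
```

```text
w 0.2761964230853155 [ 0.43 -0.1   0.1 ] [477.87 206.5   66.  ]
3.0 2.9968553541910916 [-0.35  1.17 -0.79] 0.27608195808348157
2.905 2.9038314269632326 [-0.53  1.8   0.43] 0.27147618659109196
2.811 2.8105047245909986 [ 0.38  1.39 -0.19] 0.27911042027819005
2.716 2.7166131556264155 [-0.22  1.36  0.33] 0.2756153612313706
2.621 2.6219403410876483 [-0.44  0.77  0.75] 0.27478262993347996
2.526 2.527479607060345 [0.05 0.75 0.94] 0.27380555196467976
2.432 2.4323876519219363 [0.28 0.79 0.34] 0.2717790890421094
2.337 2.3377337681808963 [ 0.85 -0.25 -0.04] 0.27290038909416175
2.242 2.242852175955281 [ 2.08 -0.3  -0.31] 0.26701159759595433
2.147 2.1485776259676284 [ 1.83 -2.22  0.35] 0.27709936455996015
2.053 2.0537848063859983 [ 3.16 -1.81 -0.37] 0.2683549183576826
1.958 1.9617533075984994 [ 1.74 -4.09  1.37] 0.2756475730508047
52.375
```

View pics/m6.png

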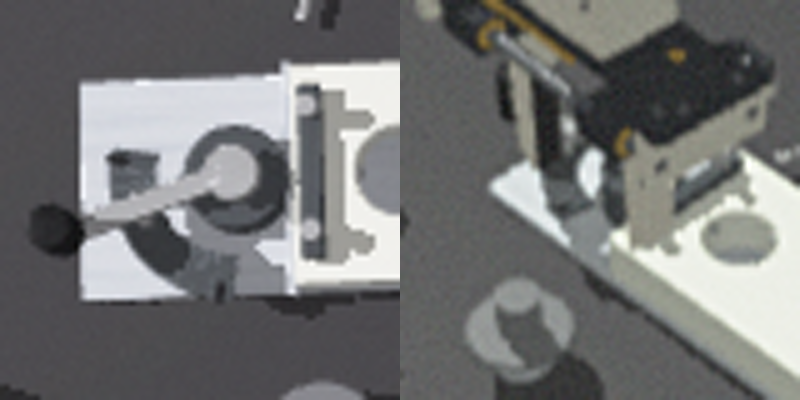

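The arm now points along the marked bar's line, in the notch. Next: locate the covers afresh, pick cover b, and hold it over port1 to check alignment before lowering.

```bash
cat >> h.py <<'E'
def covers(t):
    """grey flange discs on the bench in the top view -> list of xy"""
    im=t['img'][205:310,230:460];g=cv2.cvtColor(im,cv2.COLOR_BGR2GRAY);s=im.max(2).astype(int)-im.min(2)
    m=cv2.morphologyEx(((g>=105)&(g<=190)&(s<25)).astype(np.uint8),cv2.MORPH_OPEN,np.ones((3,3)))
    out=[]
    for c in cv2.findContours(m,cv2.RETR_EXTERNAL,cv2.CHAIN_APPROX_NONE)[0]:
        if cv2.contourArea(c)<200: continue
        (u,v),r=cv2.minEnclosingCircle(c)
        if 10.5<r<15:
            b=blob(t,u+230,v+205,17,100,200,30); out.append(onz(t,b[0],b[1],32)[:2])
    return out
def pick(p,yaw=np.pi):
    robot.move_gripper(0.7); ptp([*p,110],yaw); lin([*p,37],speed=110,f_stop=6); robot.move_gripper(0)
    print('picked w',robot.current_gripper_width(),T(),robot.current_t())
E
python3 - <<'E'
from h import *
np.set_printoptions(precision=1,suppress=True)
ptp([330,-380,330],np.pi/2)
t=cam('top');C=covers(t);print(C,robot.current_t())
b=min(C,key=lambda q:np.linalg.norm(q-[425.7,7.7])); b=b+[.3,-.4]
pick(b); lin([*T()[:2],130],speed=200)
port=[587.5,-2.3]; ptp([*port,130],np.pi); lin([*port,92],speed=120)
print(T(),F(),robot.current_t())
t=cam('top');s=cam('side')
outs=[]
for d,q in((t,(338,182)),(s,(340,207))):
    im=d['img'][q[1]-40:q[1]+40,q[0]-40:q[0]+40];im=cv2.resize(im,(400,400),interpolation=cv2.INTER_CUBIC)
    for z,r,cx,col in((87,35,port,(0,255,0)),(42,26,[588,-.5],(0,0,255)),(42,26,[586.8,-4.6],(255,0,0))):
        pts=[(proj(d,[cx[0]+r*np.cos(a),cx[1]+r*np.sin(a),z])-np.array(q)+40.5)*5-.5 for a in np.linspace(0,6.28,60)]
        for x in pts: cv2.circle(im,tuple(int(v) for v in x),1,col,-1)
    outs.append(im)
cv2.imwrite('pics/m7.png',np.hstack(outs))
E
```

```text
[array([425.6, 144. ]), array([ 440.6, -188.1]), array([450.7, -31.4])] 53.675
picked w 0.319733986979551 [451.1 -31.8  37.1] 57.0833
[586.7  -2.6  92. ] [ 1.   0.3 -0.9] 58.7833
```

View pics/m7.png

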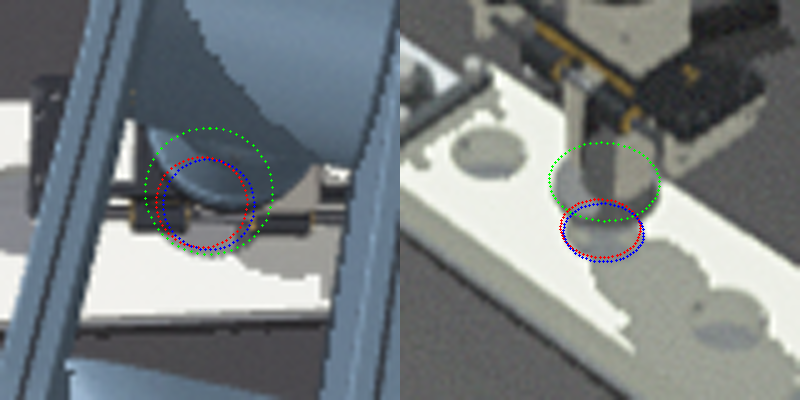

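Cover b had been knocked to (451,−31) and is now held, its flange inside the predicted ellipse in both views. The side view reads about 3 mm low in y, so the port is near (587.6,−1.2). I lower with a force watch and release.

```bash
cat >> h.py <<'E'
def place(port):
    f0=F()
    for z in (80,74,69.5):
        st=lin([*port,z],speed=60,f_stop=4); print('z',z,st,T(),F()-f0)
        if st: break
    robot.move_gripper(0.5); print('rel',T(),F()-f0); p=T(); lin([p[0],p[1],125],speed=200)
E
python3 - <<'E'
from h import *
np.set_printoptions(precision=1,suppress=True)
lin([587.6,-1.2,92],speed=40); place([587.6,-1.2])
print(robot.current_t())
ptp([330,-380,330],np.pi/2)
t=cam('top');s=cam('side');print(covers(t),robot.current_t())
cv2.imwrite('pics/m8.png',np.hstack([cv2.resize(d['img'][q[1]-40:q[1]+40,q[0]-40:q[0]+40],(400,400),interpolation=cv2.INTER_CUBIC) for d,q in((t,(338,182)),(s,(340,207)))]))
A=blob(t,338,182,16,80,200,30);print(A,onz(t,*A[:2],62+0))
E
```

```text
z 80 False [586.9  -1.1  79.1] [0.6 0.6 0.5]
z 74 False [587.2  -1.1  73.5] [0.4 0.1 0.7]
z 69.5 False [587.5  -1.2  69.2] [ 0.7 -0.4  1. ]
rel [587.7  -1.2  69.6] [-0.3 -0.3  1.6]
60.9417
[array([425.6, 144. ]), array([ 440.5, -188.1])] 62.8667
(342.45452880859375, 182.03783162434897, 26.344757080078125, 33.108238220214844) [585.3 -12.2  62. ]
```

View pics/m8.png

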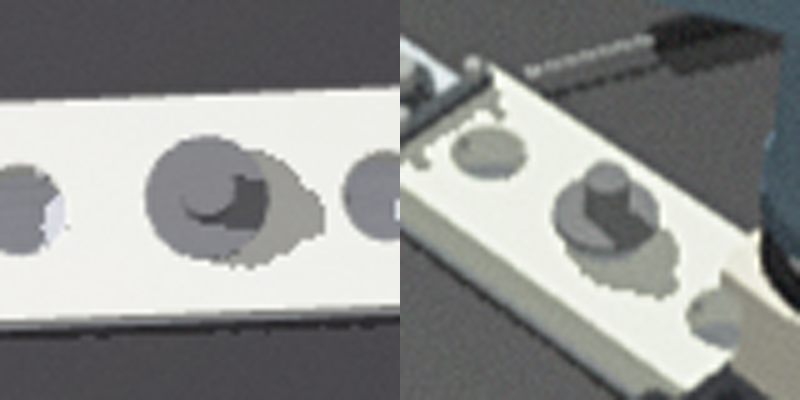

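Cover b stands upright and loose in port1. Next: c into port0 and a into port2.

```bash
python3 - <<'E'
from h import *
np.set_printoptions(precision=1,suppress=True)
for c,port in (([440.5,-188.8],[593.9,-106.2]),([425.8,143.8],[581.4,103.8])):
    ptp([330,-380,330],np.pi/2)if c[1]>0 else None
    C=covers(cam('top'));q=min(C,key=lambda q:np.linalg.norm(q-c));print(C)
    if np.linalg.norm(q-c)>4: c=list(q)
    pick(c)
    if not .25<robot.current_gripper_width()<.4: break
    lin([*T()[:2],130],speed=200); ptp([*port,130],np.pi); lin([*port,90],speed=120); place(port); print(robot.current_t())
ptp([330,-380,330],np.pi/2)
t=cam('top');s=cam('side');print(covers(t),robot.current_t())
cv2.imwrite('pics/m9.png',np.vstack([cv2.resize(t['img'][140:240,230:490],None,fx=2.8,fy=2.8,interpolation=cv2.INTER_CUBIC),cv2.resize(s['img'][170:270,240:500],None,fx=2.8,fy=2.8,interpolation=cv2.INTER_CUBIC)]))
E
```

```text
[array([425.6, 144. ]), array([ 440.6, -188.1])]
picked w 0.31189186181341183 [ 440.6 -188.8   37.1] 66.1333
z 80 False [ 593.7 -106.2   79.9] [-0.5  1.6 -1.4]
z 74 False [ 593.6 -106.    73.6] [-0.3  0.  -1.4]
z 69.5 False [ 593.7 -106.2   69.2] [-0.6  0.7 -0.6]
rel [ 594.  -106.2   69.6] [-0.7 -1.  -0.3]
69.7417
[array([425.6, 144. ])]
picked w 0.31604368808054656 [425.9 143.8  37.1] 75.475
z 80 False [581.2 103.8  79.9] [ 0.6  0.7 -0.5]
z 74 False [581.  103.8  73.6] [0.1 0.1 0.4]
z 69.5 False [581.1 103.7  69.2] [0.8 1.2 0.1]
rel [581.5 103.8  69.6] [0.9 0.2 0.6]
79.0333
[] 81.225
```

View pics/m9.png

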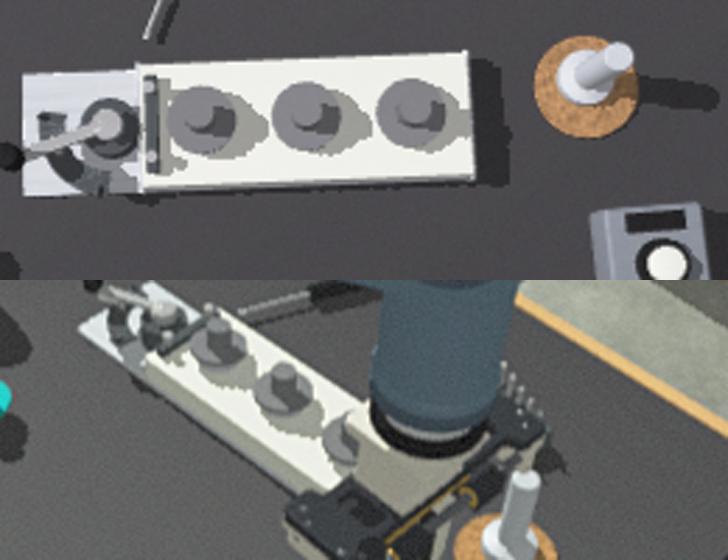

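All three stand upright, loosely set. Now the seating tool: grip it by the handle and press each cover.

```bash
python3 - <<'E'
from h import *
np.set_printoptions(precision=1,suppress=True)
t=cam('top');a=onz(t,450.6,159.2,121)[:2];print('handle top',a,'foot',onz(t,440,167.5,20)[:2])
robot.move_gripper(0.8)
q=[643,-298.5]; ptp([*q,170],np.pi)
print(lin([*q,83],speed=90,f_stop=6),T(),F()); robot.move_gripper(0)
print('w',robot.current_gripper_width(),T(),robot.current_t())
print(F());lin([*q,130],speed=80);print(F(),T())
robot.sleep(.1)
t=cam('top');s=cam('side')
cv2.imwrite('pics/m10.png',np.hstack([cv2.resize(d['img'][v-50:v+50,u-50:u+50],(400,400),interpolation=cv2.INTER_CUBIC) for d,(u,v) in((t,(440,165)),(s,(422,250)))]))
print(robot.current_t())
E
```

```text
handle top [ 643.9 -296.5] foot [ 640.6 -299. ]
False [ 643.6 -298.8   83.9] [0.3 1.1 0.6]
w 0.31501729556929925 [ 642.9 -298.3   82.9] 85.1833
[-0.2  0.8 -0.1]
[-0.3 -0.1 -2.9] [ 642.8 -298.4  129.9]
86.125
```

View pics/m10.png

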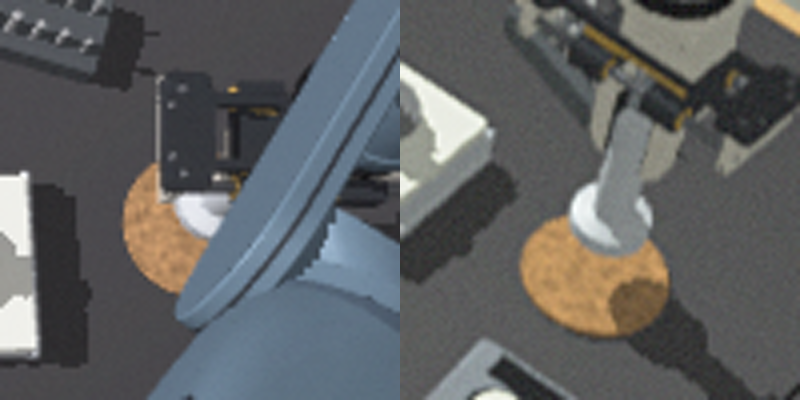

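The tool is lifted upright, foot clear of the mat. Now I press the three covers.

```bash
python3 - <<'E'
from h import *
np.set_printoptions(precision=1,suppress=True)
p=T();lin([p[0],p[1],195],speed=150)
for port in ([593.9,-106.2],[587.6,-1.2],[581.4,103.8]):
    ptp([*port,190],np.pi)
    c=lin([*port,160],speed=50,f_stop=4); print('contact',c,T(),F())
    h=lin([*port,150],speed=25,f_stop=22); print('press',h,T(),F(),'w',robot.current_gripper_width())
    lin([*port,190],speed=120); print('free',F(),robot.current_t())
t=cam('top')
for u,z in ((374,48),(337,48),(301,48)): pass
E
```

```text
contact True [ 593.5 -106.8  165.5] [-0.1 -0.7  0.7]
press True [ 593.7 -106.   154.3] [-1.2  0.   5. ] w 0.3167388001423144
free [ 0.4 -0.1 -3.5] 88.9667
contact True [586.3  -2.  163.7] [ 0.4 -0.4 -1.6]
press True [587.5  -1.1 154. ] [-0.6  0.9  3.9] w 0.31761990174058985
free [-0.5  0.2 -3.5] 90.9167
contact True [580.  102.8 165.6] [ 0.7  0.6 -1.3]
press True [581.5 103.8 153.8] [0.1 0.4 4.5] w 0.31743000223547657
free [ 0.7 -0.5 -3.7] 92.9
```

Contact came at the same height on each port and the stop was about 14 mm below the loose position every time. All three are therefore home, with no slip in the grip. Tool back to the mat.

```bash
python3 - <<'E'
from h import *
np.set_printoptions(precision=1,suppress=True)
q=[631.5,-303.5]
ptp([*q,190],np.pi); lin([*q,92],speed=120)
print(lin([*q,80],speed=20,f_stop=3),T(),F())
robot.move_gripper(0.7);print(T(),F(),robot.current_gripper_width())
lin([*q,190],speed=120)
ptp([330,-50,330],np.pi/2);print(robot.current_t())
t=cam('top');s=cam('side')
cv2.imwrite('pics/n1.png',t['img']);cv2.imwrite('pics/n2.png',s['img'])
# numeric checks: tool head top (bright) and cover flanges
for d,(u,v) in((t,(445,165)),(s,(424,255))):
    im=d['img'][v-25:v+25,u-25:u+25].astype(int);m=(im.min(2)>150)
    c,st=cv2.connectedComponentsWithStats(m.astype(np.uint8))[0:3:2];i=1+st[1:,4].argmax();print('tool',st[i][:5]+np.array([u-25,v-25,0,0,0]))
print('pred tool top/foot',proj(t,[*q,121]),proj(t,[*q,6]),proj(s,[*q,121]),proj(s,[*q,6]))
for d,L in((t,[(375,181),(338,182),(301,183)]),(s,[(364,231),(340,213),(317,196)])):
    for (u,v),pt in zip(L,([593.9,-106.2],[587.6,-1.2],[581.4,103.8])):
        A=blob(d,u,v,15,90,142,40);print('flange',np.array(A),'home',proj(d,[*pt,48]),'loose',proj(d,[*pt,62]))
# button, top
A=blob(t,468,234,12,190,255,60);B=blob(s,396,305,13,190,255,60)
print('btn',A[:2],B[:2],[onz(t,*A[:2],z)[:2] for z in(61,67)],[onz(s,*B[:2],z)[:2] for z in(61,67)])
E
```

```text
True [ 631.5 -303.5   81.7] [ 0.  -0.2  5.2]
[ 630.4 -302.7   80.1] [-0.4 -1.3  1.4] 0.7012383454550367
99.325
tool [431 160  28  21 350]
tool [411 241  21  34 182]
pred tool top/foot [453.3 163.8] [440.1 171.5] [426.7 243.5] [420.1 268.2]
flange [376.  181.   23.9  24.5] home [375.3 180.5] loose [376.  179.7]
flange [339.1 182.   24.   24.3] home [338.3 181.9] loose [338.5 181.2]
flange [301.8 183.2  23.9  25.1] home [301.2 183.3] loose [301.  182.6]
flange [365.3 229.7  19.   21.7] home [364.6 228.3] loose [365.  225.3]
flange [340.7 212.4  18.2  20.5] home [339.8 211.1] loose [340.  208.1]
flange [317.8 196.   18.   20.2] home [316.8 195.2] loose [316.8 192.2]
btn (467.67467498779297, 233.94122314453125) (395.8132743835449, 303.08651606241864) [array([ 447.9, -359.8]), array([ 447.7, -357.6])] [array([ 455. , -352.5]), array([ 451.6, -354.5])]
```

Flanges match the "home" projections in both views, and the tool stands where expected. Now the button, then the lever back.

```bash
python3 - <<'E'
from h import *
np.set_printoptions(precision=1,suppress=True)
robot.move_gripper(0); b=[448.8,-357]
ptp([*b,110],np.pi)
print('touch',lin([*b,50],speed=20,f_stop=1.8),T(),F())
print('press',lin([*b,45],speed=12,f_stop=10),T(),F()); robot.sleep(.15);print(T(),F())
lin([*b,120],speed=80); robot.sleep(.3); print(robot.current_t())
piv=np.array([577.5,197.2]);c=lambda a,z=66:[*(piv+100*np.array([np.cos(a),np.sin(a)])),z]
robot.move_gripper(0.75); ptp(c(1.96,190),1.96)
print(lin(c(1.96),speed=90,f_stop=5),T(),F()); robot.move_gripper(0); print('w',robot.current_gripper_width())
for a in np.linspace(2.05,3.03,11): lin(c(a),a,speed=60)
print(T(),F(),robot.current_gripper_width())
robot.move_gripper(0.75);p=T();lin([p[0],p[1],190]);ptp([330,-50,330],np.pi/2);robot.sleep(.3)
t=cam('top')
im=t['img'][205:240,240:280];m=im.max(2)<40;print('dark knob px',np.argwhere(m).mean(0)[::-1]+[240,205],m.sum(),'pred',proj(t,c(3.03,80)))
A=blob(t,468,234,12,190,255,60);print(A,robot.current_t(),F())
E
```

```text
touch True [ 448.7 -356.9   74.3] [ 0.5 -0.5  3.2]
press True [ 448.7 -356.9   70.8] [-1.1  0.8  5.2]
[ 448.8 -356.9   70.8] [-0.4  0.5  5.7]
105.9667
False [540.1 289.9  66.7] [-0.6  0.3  0.2]
w 0.27173340030576876
[477.4 208.2  65.9] [-6.   2.2  3.6] 0.27241599775950376
dark knob px [263.7 219.2] 30 pred [261.4 218.3]
(467.67467498779297, 233.94122314453125, 12.437452952067057, 13.388243357340494) 118.7 [ 0.4  1.  -0.6]
```

```bash
python3 -c "
from h import *
print(robot.hand_in(),robot.current_t())"
```

```text
the job is handed in; nothing more can be done
the job is handed in; nothing more can be done
```

I handed the job in at about 119 s of the 200 s limit, with every step done; no verdict came back, full button travel is judged only from the press force, and the final button and lever states only from numeric checks.

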